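# Hold a tool case's lid at its balance point for fitting the stay

### The arm

A 6-joint arm with a two-finger parallel gripper is mounted at the origin on the work surface. World frame = base frame: x ahead of the robot, y to its left, z up, the work surface at z = 0. Lengths are in m, angles in degrees, forces in N, time in s.
With the tool pointing down it reaches from about 0.3 to 0.825 m from the base axis. Payload 5.4 kg.
Tool frame: the origin (TCP) lies at the very end of the fingers, on their centre line; the grasp point (between the pads) lies 19 mm behind it; z points along the fingers, y is the line along which they close (so a half turn about z gives the same grasp; the last joint's range is limited). The gripper opens to 92 mm and grips with 3 to 60 N. Pads are 20 mm wide; open, the fingers measure 128 mm over their backs; the gripper's body (75 mm by 189 mm) begins 69 mm behind the grasp point.
Start: joints at [-81.767, 9.076, 91.501, -0, 79.423, -12.038], TCP at [0.199, -0.539, 0.215] pointing down, gripper open.
Joint ranges: [-166.64, 166.64], [-54.1, 131.32], [10.49, 154.53], [-73.88, 253.88], [9.74, 151.15], [-171.62, 171.62]. Speed limits (degrees/s): [147.25, 147.25, 180, 180, 180, 180].

### API

Orientations are given as a 3x3 rotation matrix whose columns are the frame's x, y, z axes.
In Python, from plant import env gives the robot as it stands. The module is installed in compiled form; this text tells all that it offers.
- The arm moves only by the shell command python3 -m pendant 'ROWS'. ROWS is JSON, a list that holds one entry, the list of rows, each a list of 7 numbers: the gripper command: -1 is shut, 1 is fully open, values between are in proportion, then the shift along the world's x, y, z each as a share of 0.2 m, from -1 to 1, then the turn, a rotation vector about the world's x, y, z each as a share of 4 degrees, from -1 to 1. In form: [[[grip, dx, dy, dz, wx, wy, wz], ...]]. A call has 1 to 20 rows; each row shifts and turns the commanded pose from where the row before left it; what a row does not reach is not made up. A row lasts 1/8 s, in which the tool goes at most 62.5 mm and 10.7 degrees, less where a joint would pass 70% of its speed; a pose out of reach is approached as far as the arm can. A call with a number of a shift or a turn outside -1 to 1 is refused whole. A call with a gripper value outside its range is refused whole. The fingers move at their own pace and stop on an object; the grip force is fixed at half the most. Time passes only in rows, so rows that do not move let the fingers close. It gives the time, the measured TCP pose, the force, the opening and the grip force at its end, in the units of the state.
- env.get_state(): the state, without advancing time (a new reading comes with each control period).
- env.camera(name): name is "scene" or "side" or "wrist"; returns (picture, depth): 384x512x3 uint8, blue, green, red; 384x512 float32, m along the optical axis (not along the pixel's ray), 0 where there is no reading.
- env.camera_model(name): a dict with "vfov" (degrees; the focal length in pixels is half the picture's height over the tangent of half this angle, whatever the lens; pixels are square), "cx", "cy" (the principal point, pixels), "k1" (the pictures are not rectified: a ray, as slopes to the right and down, at radius r is drawn at 1 + k1 r^2 times it, then the intrinsics apply), "R" (3x3) and "t" (3): a world point X has camera coordinates R X + t. Camera axes: x right, y down, z forward; pixel columns grow to the right and rows downward; lengths in m; the calibration is good to about 2 mm. A picture is of the moment at which its call begins: read the wrist's pose just before it. camera_model takes no time and is no camera call; for the wrist camera it gives the pose at the moment of the call.
- env.finish_job(): hands the job in; it is judged then, once.
The state is a dict: "clock": time; "q": joint angles; "joint_velocities": joint speeds; "effort": joint torques, N m; "position": TCP position; "tcp_rot": TCP orientation; "force": force on the tool from outside, world axes, zero at the start; "wrist_torque": the same for the moment, N m; "grip_width": finger opening in m; "grip_force": force on a finger pad.
Only numpy, scipy, OpenCV 4.12 (cv2) and the standard library are available. Lean on these libraries where they do the work, as an engineer would, in place of code of your own. Each camera call takes 0.05 s, during which the arm holds its last target. There are 200 camera calls.

### The job

The lid of this wooden tool case still has no stay, and I want to screw one on without straining the hinges: turn the walnut turn-button on the front rail so that its pointed nose faces the pearl dot, then raise the lid gently by its dark bow handle to its balance point, where its weight stands straight above the hinge and it would fall neither shut nor open (a little past upright, because of the chisels clipped inside). Finish while still gripping the handle between the fingers and holding the lid there: do not let go. Leave the stay, screwdriver, screw tin and brush beside the case where they lie.

Things in the scene. Friction and masses are not known exactly. Their poses are not given: they have to be found in the camera images.
- case: the wooden tool case, fixed to the bench, 230 mm deep (x), 300 mm wide (y), 100 mm high; origin at the centre of its underside, x from the front rail towards the hinged back, y along the hinges, z up. Along its front edge runs a fixed rail 48 mm wide; behind it the lid lies flush in the top
- turn_button_mid (a point): middle of the walnut turn-button on its pivot screw, half-way up it: a bar 18 mm wide and 14 mm thick (its underside 1 mm above the rail, 101 mm above the bench, its top at 115 mm) that turns about the vertical screw. Its x axis points along the bar to the pointed nose, which ends 43 mm from the screw; the blunt tail ends 18 mm the other way. It lies on the front rail, 90 mm from the case's middle in the case's -y direction
- turn_button (a joint): angle of the turn-button in rad, counter-clockwise from above: 0 = nose straight over the lid (case x direction); at the start 0.1 to 0.45, the nose lapping over the lid and locking it down; 1.57 = nose along the rail facing the pearl dot, lid free. It turns stiffly (about 0.02 N m) and stays where it is left; its pivot allows -0.5 to 2.2
- pearl_dot (a point): centre of the white pearl dot, 12 mm across, let into the top of the front rail 62 mm from the turn-button's screw (in the case's +y direction)
- bow_handle: the dark bow handle on the lid: a straight round bar 12 mm thick on two posts 80 mm apart (68 mm clear between them), parallel to the hinges; origin on the bar's axis at its middle, 36 mm above the lid's top face, 15 mm in from the lid's free front edge, mid-width, 148 mm from the hinge line measured along the lid; y along the bar, z out of the lid's top
- lid_hinge (a point): middle of the hinge line at the back of the lid, at the height of the lid's top face (100 mm above the bench); same axes as the case, so y is the hinge axis and the closed lid reaches from here 163 mm in the -x direction (lid 272 mm wide, 14 mm thick, three chisels clipped to its underside down to 37 mm below the top face)
- lid (a joint): angle of the lid in rad: 0 = shut, grows as the front edge rises and swings over towards the back, 1.57 = upright, 2.3 = fallen fully open against its stop. The hinges swing freely with no stay or spring. The lid weighs about 0.75 kg with its chisels (it may be up to 25 % lighter or heavier); its centre of mass is 85 mm from the hinge line and 12 mm below the top face, so it balances at 1.71: short of that it falls shut, beyond it falls open
- lid_stay_mid (a point): bystander: folded brass lid stay, 105 x 25 x 4 mm, lying loose; point at its middle
- screwdriver_grip (a point): bystander: screwdriver with a blue handle, 170 mm long, lying loose; point in its handle
- screw_tin_mid (a point): bystander: open aluminium tin of screws, 75 x 110 x 22 mm, loose; point at its middle
- brush_grip (a point): bystander: flat brush, 180 mm long, lying loose; point in its handle

How it is judged (in metres and radians):
On the way, in this order (a step that is already met when the one before it is completed fails the run):
1. with the lid still shut, the turn-button's nose is turned to face the pearl dot (value of joint turn_button between 1.42 and 1.72 rad and value of joint lid below 0.05 rad), for 0.2 s.
2. the lid is held by its handle, still, at its balance point (value of joint lid between 1.63 and 1.79 rad and velocity of joint lid between -0.1 and 0.1 rad/s and contact force between the fingers and bow_handle above 2 N), for 0.5 s.
At the end, for the whole second after the job is handed in: The lid stands still at its balance point (joint 1.71 within 0.08 rad), its bow handle gripped between the fingers with more than 2 N, and the turn-button's nose still faces the pearl dot (joint 1.57 within 0.15 rad) (all of step 2 and value of joint turn_button between 1.42 and 1.72 rad); the arm keeps its last pose, push and grip.
It fails at once if the lid swings past its balance point and falls open (joint above 2.0) (value of joint lid above 2 rad).
It fails at once if the lid is flung or dropped (faster than 2.5 rad/s) (velocity of joint lid above 2.5 rad/s or velocity of joint lid below -2.5 rad/s).
It fails at once if the stay, screwdriver, screw tin or brush beside the case is pushed away by more than 20 mm (distance of any of lid_stay_mid, screwdriver_grip, screw_tin_mid, brush_grip from where it was at the start of the episode above 0.02 m).
It also fails if it takes over 53 s, if anything falls off the work surface, if the arm or the gripper's body presses on something with over 40 N, if the wrist force passes 120 N, or if a joint passes its speed limit or range.

## Working session

There is one attempt and no reset: what is moved stays moved. The work goes in short steps, Python scripts to look and compute and a shell command to move; the robot and the scene stay as the last step left them, time stands still between calls to the robot, and variables do not carry over. Pictures are saved under pics/ and viewed, at most 10 in all, crops included, and the job is handed in when it is done.

```bash
mkdir -p pics
cat > h.py <<'E'
import numpy as np, cv2
from plant import env
def px2w(m,u,v,d=None,z=None,shape=(384,512)):
    f=shape[0]/2/np.tan(np.radians(m["vfov"])/2)
    K=np.array([[f,0,m["cx"]],[0,f,m["cy"]],[0,0,1.]])
    p=cv2.undistortPoints(np.array([[[u,v]]],float),K,np.array([m["k1"],0,0,0,0.]))[0,0]
    R=np.array(m["R"]);t=np.array(m["t"]); r=np.array([p[0],p[1],1.])
    if d is not None: return R.T@(r*d-t)
    c=-R.T@t; w=R.T@r; return c+w*(z-c[2])/w[2]
E
python3 - <<'E'
from h import *
for n in("scene","side"):
    p,d=env.camera(n); cv2.imwrite(f"pics/{n}0.png",p); np.save(f"{n}0.npy",d)
    m=env.camera_model(n); print(n,m)
p,d=env.camera("scene")
s=env.get_state(); print(s["clock"],s["position"],s["tcp_rot"],s["grip_width"])
E
```

```text
scene {'vfov': 46.16943985305801, 'cx': 253.78277469388695, 'cy': 198.54170622761626, 'k1': 0.03994679833700525, 'R': array([[ 0.30603686,  0.95196463,  0.01023644],
       [ 0.79641436, -0.25011001, -0.55060798],
       [-0.52159909,  0.17665879, -0.83470118]]), 't': array([-0.23145754, -0.3796549 ,  1.31671375])}
side {'vfov': 47.532749479718824, 'cx': 255.65221031211502, 'cy': 190.7527196355522, 'k1': -0.02539929595383606, 'R': array([[-0.81528498, -0.57905781, -0.00156922],
       [-0.41697807,  0.58896071, -0.69228214],
       [ 0.40179558, -0.5637529 , -0.72162523]]), 't': array([0.48340223, 0.27680514, 0.84524797])}
0.15 [ 0.1991547  -0.53889799  0.21385561] [[ 9.38047820e-01  3.46505782e-01 -1.75493058e-04]
 [ 3.46505669e-01 -9.38046793e-01  1.42632915e-03]
 [ 3.29610595e-04 -1.39877429e-03 -9.99998967e-01]] 0.09185183141450828
```

View pics/scene0.png

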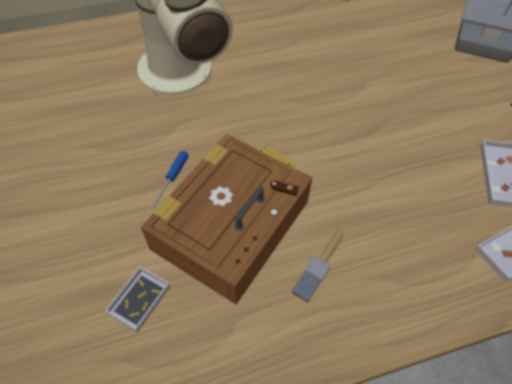

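View pics/side0.png

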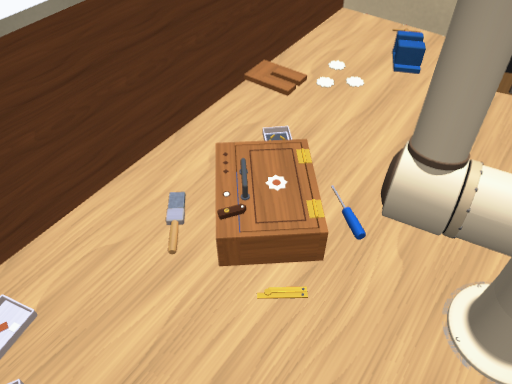

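The hinges face the robot and the front rail is on the far side. The button is near (284,187) in scene and (231,212) in side. I'll enlarge both.

Run:
```python
import cv2
a=cv2.imread("pics/scene0.png")[125:300,135:320]; cv2.imwrite("pics/c1.png",cv2.resize(a,None,fx=3.4,fy=3.4,interpolation=cv2.INTER_CUBIC))
a=cv2.imread("pics/side0.png")[130:270,205:335]; cv2.imwrite("pics/c2.png",cv2.resize(a,None,fx=4.2,fy=4.2,interpolation=cv2.INTER_CUBIC))
```

```text
(no output)
```

View pics/c1.png

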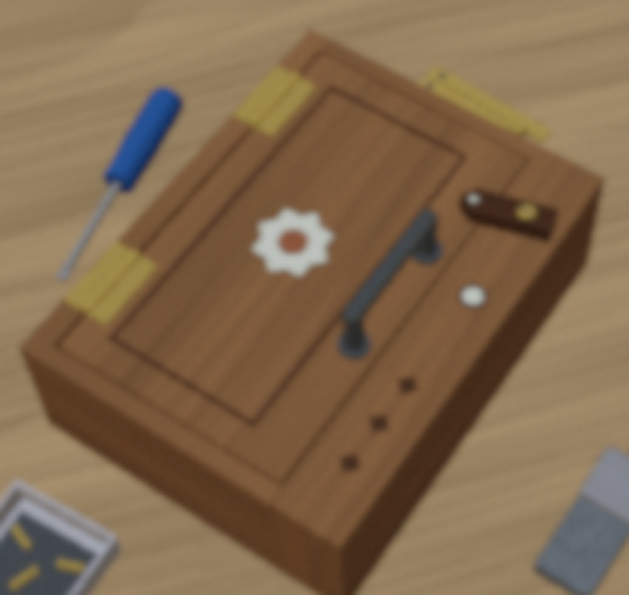

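View pics/c2.png

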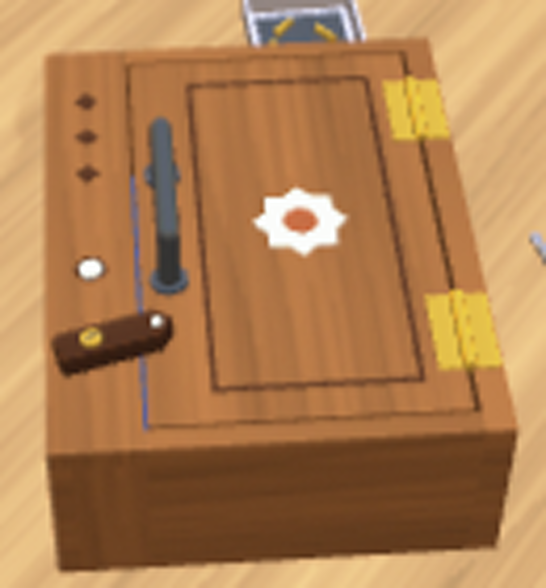

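Scene crop shows case top corners (312,30), (602,180), (345,545), (22,350), screw (527,212), dot (473,296). Side crop shows corners (47,58), (430,40), (517,432), (48,455), screw (91,338), dot (90,268), nose white spot (156,321). Now I'll fit the case pose.

```bash
cat > fit.py <<'E'
from h import *
from scipy.optimize import least_squares
S=lambda x,y:(135+(x+.5)/3.4-.5,125+(y+.5)/3.4-.5)
D=lambda x,y:(205+(x+.5)/4.2-.5,130+(y+.5)/4.2-.5)
ms,md=env.camera_model("scene"),env.camera_model("side")
# case coords: front x=-.115; rail centre -.115+.024
B=np.array([-.091,-.09]);P=B+[0,.062]
loc=[(.115,-.15),(-.115,-.15),(-.115,.15),(.115,.15)]
A=[(ms,S,c,.1) for c in [(312,30),(602,180),(345,545),(22,350)]]
C=[(md,D,c,.1) for c in [(517,432),(48,455),(47,58),(430,40)]]
obs=[(l,px2w(m,*F(*c),z=z)) for L in (A,C) for l,(m,F,c,z) in zip(loc,L)]
obs+=[(B,px2w(ms,*S(527,212),z=.115)),(P,px2w(ms,*S(473,296),z=.1)),(B,px2w(md,*D(91,338),z=.115)),(P,px2w(md,*D(90,268),z=.1))]
def R(a): return np.array([[np.cos(a),-np.sin(a)],[np.sin(a),np.cos(a)]])
f=lambda p:np.concatenate([p[:2]+R(p[2])@np.array(l)-o[:2] for l,o in obs])
best=min((least_squares(f,[.5,-.1,a]) for a in np.arange(-3,3.2,.7)),key=lambda r:r.cost)
p=best.x; 
if __name__=="__main__":
    print(p,np.degrees(p[2])); print((best.fun.reshape(-1,2)*1000).round(1).tolist())
    tw=lambda l:(p[:2]+R(p[2])@np.array(l)).round(4)
    print("screw",tw(B),"dot",tw(P),"handle",tw((.096-.148-.0,0)),"hinge",tw((.096,0)))
    for m,F,c in((ms,S,(472,200)),(md,D,(156,321))):
        w=px2w(m,*F(*c),z=.115)[:2]; v=R(p[2]).T@(w-p[:2])-B; print("nose",v,np.arctan2(v[1],v[0]))
    for m,F,cs in((ms,S,((430,214),(352,312))),(md,D,((160,125),(169,245)))):
        for c in cs: print("bar",R(p[2]).T@(px2w(m,*F(*c),z=.14)[:2]-p[:2]))
    for n,m,pts in(("scene",ms,dict(brush=(318,265),screwdr=(177,166))),("side",md,dict(brush=(176,215),stay=(284,293),sd=(350,218),sdtip=(335,188)))):
        for k,c in pts.items(): print(k,px2w(m,*c,z=.01).round(3), (R(p[2]).T@(px2w(m,*c,z=.01)[:2]-p[:2])).round(3))
E
python3 fit.py
```

```text
[ 0.55577135  0.01122483 -2.45772892] -140.81749449633344
[[-1.4, -0.4], [-0.5, 2.7], [0.7, -2.2], [-2.2, -0.7], [-0.3, -1.1], [0.4, 1.2], [2.9, -1.2], [1.7, -0.8], [0.3, 0.3], [0.3, 0.5], [-0.9, 0.7], [-1.2, 1.0]]
screw [0.5694 0.1385] dot [0.6086 0.0904] handle [0.5961 0.0441] hinge [ 0.4814 -0.0494]
nose [0.03361938 0.01098902] 0.3159185037859994
nose [0.03261983 0.01025341] 0.3045517630804713
bar [-0.05009367 -0.0406927 ]
bar [-0.04949169  0.04163167]
bar [-0.05035124  0.0391217 ]
bar [-0.04993999 -0.05121693]
brush [0.712 0.158 0.01 ] [-0.214 -0.016]
screwdr [ 0.361 -0.071  0.01 ] [ 0.203 -0.059]
brush [0.72 0.15 0.01] [-0.215 -0.004]
stay [0.395 0.178 0.01 ] [ 0.019 -0.231]
sd [ 0.376 -0.082  0.01 ] [ 0.198 -0.041]
sdtip [ 0.453 -0.15   0.01 ] [0.182 0.06 ]
```

Fit is good to about 2 mm: case yaw is -140.8°, button angle is about 0.31 rad. Plan:
- Grip the button over its screw and spin the tool +72°.
- Take the bar with the fingers closing along case x.

The first move goes above the screw.

```bash
python3 -m pendant '[[[0,0.1157,0.2117,0,0,0,0.573],[0,0.1157,0.2117,0,0,0,0.573],[0,0.1157,0.2117,0,0,0,0.573],[0,0.1157,0.2117,0,0,0,0.573],[0,0.1157,0.2117,0,0,0,0.573],[0,0.1157,0.2117,0,0,0,0.573],[0,0.1157,0.2117,0,0,0,0.573],[0,0.1157,0.2117,0,0,0,0.573],[0,0.1157,0.2117,0,0,0,0.573],[0,0.1157,0.2117,0,0,0,0.573],[0,0.1157,0.2117,0,0,0,0.573],[0,0.1157,0.2117,0,0,0,0.573],[0,0.1157,0.2117,0,0,0,0.573],[0,0.1157,0.2117,0,0,0,0.573],[0,0.1157,0.2117,0,0,0,0.573],[0,0.1157,0.2117,0,0,0,0.573],[0,0,0,0,0,0,0],[0,0,0,0,0,0,0]]]'
python3 - <<'E'
from h import *
s=env.get_state();R=s["tcp_rot"];print(s["q"],np.degrees(np.arctan2(R[1][1],R[0][1])))
m=env.camera_model("wrist");p,d=env.camera("wrist");cv2.imwrite("pics/w1.png",p);np.savez("w1.npz",**m)
E
```

```text
clock: 2.4
position: [0.569, 0.1378, 0.2141]
tcp_rot: [[0.545, 0.838, -0.001], [0.838, -0.545, -0.0], [-0.001, -0.001, -1.0]]
force: [-0.2, -0.2, -0.1]
grip_width: 0.0462
grip_force: 0.0
[ 1.80557193e+00  1.06888322e+01  8.97297214e+01 -2.52186989e-02
  7.96467214e+01  3.48670073e+01] -33.05690878982892
```

View pics/w1.png

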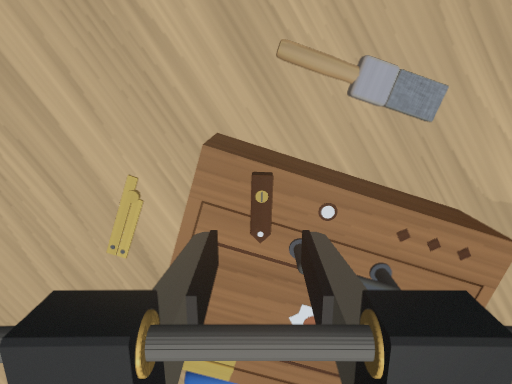

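The wrist view shows the screw at (262,197), nose spot at (260,234) and dot at (328,212). The bar is nearly aligned with the fingers.

Run:
```python
from h import *
m=dict(np.load("w1.npz"));m={k:(v if v.ndim else float(v)) for k,v in m.items()}
a=px2w(m,262,197,z=.115);b=px2w(m,260,234,z=.115);c=px2w(m,328,212,z=.1)
print(a,b,c,np.degrees(np.arctan2(*(b-a)[1::-1])),np.degrees(np.arctan2(*(c-a)[1::-1])),np.linalg.norm((c-a)[:2]))
```

```text
[0.5709964  0.13618268 0.115     ] [0.5513835 0.109079  0.115    ] [0.61057578 0.08841188 0.1       ] -125.89044040232804 -50.357352265769805 0.06203689953963032
```

```bash
python3 -m pendant '[[[0,0.005,-0.003,-0.135,0,0,0],[0,0,0,-0.135,0,0,0],[0,0,0,-0.135,0,0,0],[0,0,0,-0.135,0,0,0],[0,0,0,0,0,0,0],[-1,0,0,0,0,0,0],[-1,0,0,0,0,0,0],[-1,0,0,0,0,0,0],[-1,0,0,0,0,0,0],[-1,0,0,0,0,0,0],[-1,0,0,0,0,0,0]]]'
```

```text
clock: 3.82
position: [0.5708, 0.1376, 0.1078]
tcp_rot: [[0.545, 0.838, 0.001], [0.838, -0.545, -0.0], [0.0, 0.001, -1.0]]
force: [-2.1, 0.7, 5.8]
grip_width: 0.0171
grip_force: 30.0
```

```bash
python3 -m pendant '[[[-1,0,0,0,0,0,0.906],[-1,0,0,0,0,0,0.906],[-1,0,0,0,0,0,0.906],[-1,0,0,0,0,0,0.906],[-1,0,0,0,0,0,0.906],[-1,0,0,0,0,0,0.906],[-1,0,0,0,0,0,0.906],[-1,0,0,0,0,0,0.906],[-1,0,0,0,0,0,0.906],[-1,0,0,0,0,0,0.906],[-1,0,0,0,0,0,0.906],[-1,0,0,0,0,0,0.906],[-1,0,0,0,0,0,0.906],[-1,0,0,0,0,0,0.906],[-1,0,0,0,0,0,0.906],[-1,0,0,0,0,0,0.906],[-1,0,0,0,0,0,0.906],[-1,0,0,0,0,0,0.906],[-1,0,0,0,0,0,0.906],[-1,0,0,0,0,0,0.906]]]'
```

```text
clock: 6.32
position: [0.5702, 0.1375, 0.1077]
tcp_rot: [[-0.637, 0.771, -0.001], [0.771, 0.637, -0.0], [0.0, -0.001, -1.0]]
force: [-4.7, -0.4, 7.1]
grip_width: 0.0176
grip_force: 30.0
```

```bash
python3 -m pendant '[[[-1,0,0,0,0,0,0],[0,0,0,0,0,0,0],[0,0,0,0,0,0,0],[0,0,0,0,0,0,0],[0,0,0,0.135,0,0,0],[0,0,0,0.135,0,0,0],[0,0,0,0.135,0,0,0],[0,0,0,0.135,0,0,0],[0,0,0,0,0,0,0]]]'
python3 - <<'E'
from h import *
s=env.get_state();R=s["tcp_rot"];print(np.degrees(np.arctan2(R[1][1],R[0][1])))
m=env.camera_model("wrist");p,d=env.camera("wrist");cv2.imwrite("pics/w2.png",p);np.savez("w2.npz",**m)
E
```

```text
clock: 7.45
position: [0.572, 0.1375, 0.2169]
tcp_rot: [[-0.635, 0.772, 0.005], [0.772, 0.635, 0.0], [-0.003, 0.004, -1.0]]
force: [0.0, -0.2, -0.7]
grip_width: 0.046
grip_force: 0.0
39.42328926912664
```

View pics/w2.png

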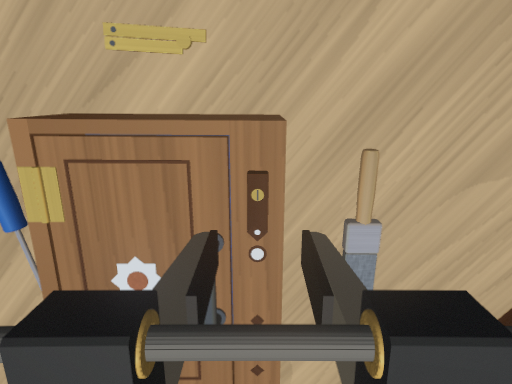

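Nose (257,233), screw (257,194) and dot (257,254) line up, so the button is set. Now the handle.

```bash
python3 -m pendant '[[[0,0.0417,-0.1575,0,0,0,0],[0,0.0417,-0.1575,0,0,0,0],[0,0.0417,-0.1575,0,0,0,0],[0,0,0,0,0,0,0],[0,0,0,-0.1,0,0,0],[0,0,0,-0.1,0,0,0],[0,0,0,-0.1,0,0,0],[0,0,0,-0.1,0,0,0],[0,0,0,-0.1,0,0,0],[0,0,0,0,0,0,0],[-1,0,0,0,0,0,0],[-1,0,0,0,0,0,0],[-1,0,0,0,0,0,0],[-1,0,0,0,0,0,0],[-1,0,0,0,0,0,0],[-1,0,0,0,0,0,0]]]'
python3 - <<'E'
import numpy as np
u=np.array([np.cos(np.radians(-140.7)),np.sin(np.radians(-140.7))])
L=lambda t:np.array([-.148*np.cos(t)+.036*np.sin(t),.148*np.sin(t)+.036*np.cos(t)])
N=38
T=1.71*(np.arange(N+1)/N)
P=np.array([[*(u*L(t)[0]),L(t)[1]] for t in T]);print((np.diff(P,axis=0)/.2).round(3).tolist())
E
```

```text
clock: 9.5
position: [0.595, 0.0422, 0.1151]
tcp_rot: [[-0.635, 0.772, -0.001], [0.772, 0.635, -0.001], [-0.0, -0.002, -1.0]]
force: [-4.8, -2.6, 4.8]
grip_width: 0.0108
grip_force: 30.0
[[-0.007, -0.006, 0.033], [-0.008, -0.007, 0.033], [-0.009, -0.007, 0.032], [-0.01, -0.008, 0.032], [-0.011, -0.009, 0.031], [-0.012, -0.01, 0.03], [-0.013, -0.011, 0.03], [-0.014, -0.012, 0.029], [-0.015, -0.013, 0.028], [-0.016, -0.013, 0.027], [-0.017, -0.014, 0.026], [-0.018, -0.015, 0.025], [-0.019, -0.016, 0.024], [-0.02, -0.016, 0.023], [-0.021, -0.017, 0.022], [-0.021, -0.017, 0.02], [-0.022, -0.018, 0.019], [-0.023, -0.019, 0.018], [-0.023, -0.019, 0.016], [-0.024, -0.019, 0.015], [-0.024, -0.02, 0.014], [-0.025, -0.02, 0.012], [-0.025, -0.021, 0.011], [-0.026, -0.021, 0.009], [-0.026, -0.021, 0.008], [-0.026, -0.021, 0.006], [-0.026, -0.021, 0.005], [-0.026, -0.022, 0.003], [-0.026, -0.022, 0.002], [-0.027, -0.022, 0.0], [-0.026, -0.022, -0.001], [-0.026, -0.022, -0.003], [-0.026, -0.022, -0.004], [-0.026, -0.021, -0.006], [-0.026, -0.021, -0.007], [-0.026, -0.021, -0.009], [-0.025, -0.021, -0.01], [-0.025, -0.02, -0.012]]
```

```bash
python3 -m pendant '[[[-1,-0.007,-0.006,0.033,0,0,0],[-1,-0.008,-0.007,0.033,0,0,0],[-1,-0.009,-0.007,0.032,0,0,0],[-1,-0.010,-0.008,0.032,0,0,0],[-1,-0.011,-0.009,0.031,0,0,0],[-1,-0.012,-0.010,0.030,0,0,0],[-1,-0.013,-0.011,0.030,0,0,0],[-1,-0.014,-0.012,0.029,0,0,0],[-1,-0.015,-0.013,0.028,0,0,0],[-1,-0.016,-0.013,0.027,0,0,0]]]'
python3 - <<'E'
from h import *
p,d=env.camera("side");q,_=env.camera("scene");cv2.imwrite("pics/l1.png",np.hstack([p[60:300,180:420],q[80:320,120:360]]))
E
```

```text
clock: 10.75
position: [0.5726, 0.0241, 0.1763]
tcp_rot: [[-0.635, 0.772, 0.001], [0.772, 0.635, 0.001], [-0.0, 0.001, -1.0]]
force: [3.4, -0.2, -5.3]
grip_width: 0.0108
grip_force: 30.0
```

View pics/l1.png

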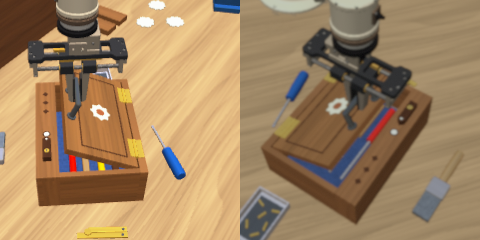

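The lid is rising with the grip holding and the button still facing the dot. I'll continue along the arc.

```bash
python3 -m pendant '[[[-1,-0.017,-0.014,0.026,0,0,0],[-1,-0.018,-0.015,0.025,0,0,0],[-1,-0.019,-0.016,0.024,0,0,0],[-1,-0.020,-0.016,0.023,0,0,0],[-1,-0.021,-0.017,0.022,0,0,0],[-1,-0.021,-0.017,0.020,0,0,0],[-1,-0.022,-0.018,0.019,0,0,0],[-1,-0.023,-0.019,0.018,0,0,0],[-1,-0.023,-0.019,0.016,0,0,0],[-1,-0.024,-0.019,0.015,0,0,0],[-1,-0.024,-0.020,0.014,0,0,0],[-1,-0.025,-0.020,0.012,0,0,0],[-1,-0.025,-0.021,0.011,0,0,0]]]'
```

```text
clock: 12.48
position: [0.518, -0.0208, 0.2285]
tcp_rot: [[-0.636, 0.772, 0.007], [0.772, 0.636, 0.003], [-0.002, 0.007, -1.0]]
force: [3.9, 8.4, 8.3]
grip_width: 0.0107
grip_force: 30.0
```

```bash
python3 -m pendant '[[[-1,-0.026,-0.021,0.009,0,0,0],[-1,-0.026,-0.021,0.008,0,0,0],[-1,-0.026,-0.021,0.006,0,0,0],[-1,-0.026,-0.021,0.005,0,0,0],[-1,-0.026,-0.022,0.003,0,0,0],[-1,-0.026,-0.022,0.002,0,0,0],[-1,-0.027,-0.022,0.000,0,0,0],[-1,-0.026,-0.022,-0.001,0,0,0],[-1,-0.026,-0.022,-0.003,0,0,0],[-1,-0.026,-0.022,-0.004,0,0,0]]]'
python3 - <<'E'
from h import *
from fit import p as c
R=np.array([[np.cos(c[2]),-np.sin(c[2])],[np.sin(c[2]),np.cos(c[2])]])
s=env.get_state();x=R.T@(s["position"][:2]-c[:2])-[.096,0];print(s["position"],x,s["force"],s["q"])
from scipy.optimize import brentq
print("lid",brentq(lambda t:-.148*np.cos(t)+.036*np.sin(t)-x[0],0,2.2))
E
```

```text
clock: 13.72
position: [0.4638, -0.0649, 0.2322]
tcp_rot: [[-0.635, 0.772, 0.002], [0.772, 0.635, 0.001], [-0.0, 0.002, -1.0]]
force: [-0.9, 3.9, 7.0]
grip_width: 0.011
grip_force: 30.0
[ 0.46384984 -0.06493839  0.23215278] [0.02337117 0.00096163] [-0.86399115  3.92363399  7.0096383 ] [-2.28740597e+01 -7.99086805e+00  1.06694872e+02  1.02569905e-01
  8.12345608e+01 -6.23433469e+01]
lid 1.4862348042151514
```

```bash
python3 -m pendant '[[[-1,-0.026,-0.021,-0.006,0,0,0],[-1,-0.026,-0.021,-0.007,0,0,0],[-1,-0.022,-0.018,-0.008,0,0,0],[-1,-0.018,-0.014,-0.007,0,0,0],[-1,-0.014,-0.012,-0.006,0,0,0],[-1,-0.012,-0.010,-0.006,0,0,0],[-1,-0.008,-0.006,-0.004,0,0,0],[-1,0,0,0,0,0,0],[-1,0,0,0,0,0,0],[-1,0,0,0,0,0,0],[-1,0,0,0,0,0,0],[-1,0,0,0,0,0,0],[-1,0,0,0,0,0,0]]]'
python3 - <<'E'
from h import *
from fit import p as c
R=np.array([[np.cos(c[2]),-np.sin(c[2])],[np.sin(c[2]),np.cos(c[2])]])
s=env.get_state();x=R.T@(s["position"][:2]-c[:2])-[.096,0];print(s["position"],x,s["force"],s["q"])
from scipy.optimize import brentq
print("lid",brentq(lambda t:-.148*np.cos(t)+.036*np.sin(t)-x[0],0,2.2))
p,d=env.camera("side");q,e=env.camera("scene");np.savez("l2.npz",side=d,scene=e);cv2.imwrite("pics/l2.png",cv2.resize(np.hstack([p[50:240,190:390],q[50:240,120:320]]),None,fx=2,fy=2))
E
```

```text
clock: 15.35
position: [0.4382, -0.0858, 0.2223]
tcp_rot: [[-0.635, 0.772, -0.001], [0.772, 0.635, 0.0], [0.0, -0.0, -1.0]]
force: [-2.5, 2.5, 5.7]
grip_width: 0.0107
grip_force: 30.0
[ 0.43815826 -0.08583732  0.22229474] [0.05648946 0.00092942] [-2.51980959  2.54500181  5.70143177] [-2.66581205e+01 -1.10567474e+01  1.10491649e+02 -4.70790037e-03
  8.05967704e+01 -6.60918205e+01]
lid 1.7121342667107189
```

View pics/l2.png

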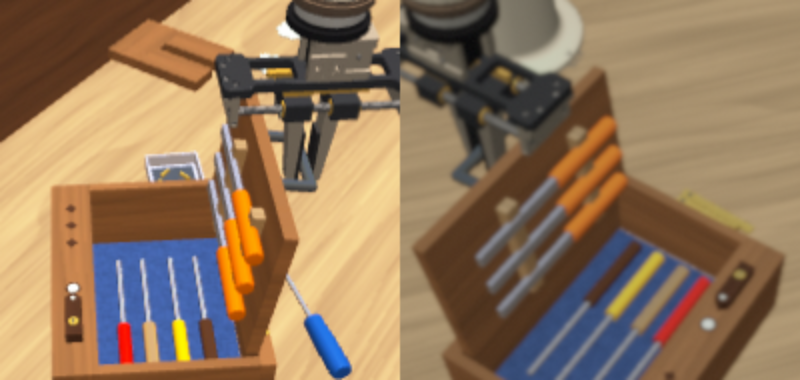

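The lid stands just past upright with the handle gripped between the fingers. The bystanders look untouched and the button still faces the dot. Two estimates of the lid angle give 1.70 to 1.71 rad, so I'm handing in.

```bash
python3 -c "
from plant import env
print(env.finish_job())"
```

```text
the job is handed in; nothing more can be done
None
```

The job is handed in: the turn-button's nose faces the pearl dot, and the arm is still gripping the bow handle with 30 N, holding the lid at an estimated 1.70–1.71 rad (balance 1.71); the hand-in returned no verdict.

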